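# Load the spice caddy and shut its flap

### The arm

A 7-joint arm with a two-finger parallel gripper is mounted at the origin on the work surface. World frame = base frame: x ahead of the robot, y to its left, z up, the work surface at z = 0. Lengths are in m, angles in rad, forces in N, time in s.
With the tool pointing down it reaches from about 0.4 to 0.875 m from the base axis. Payload 6.5 kg.
Tool frame: the origin (TCP) lies on the centre line of the jaws, within the pads' length; the fingertips stand 22 mm ahead of it and the grasp point (between the pads) lies 3 mm ahead of it; z points along the fingers, y is the direction in which the jaws open and shut (so a half turn about z gives the same grasp; the last joint's range is limited). The gripper opens to 85 mm and grips with 20 to 120 N. Pads are 22 mm wide; open, the fingers measure 114 mm over their backs; the gripper's body (76 mm by 85 mm) begins 54 mm behind the grasp point. The pads swing forward as they close: fully open they stand 13 mm farther back than shut.
Start: joints at [-1.19, 0.536, -0.004, 1.538, 0.003, 1.067, -0.071], TCP at [0.281, 0.586, 0.222] pointing down, gripper open.
Joint ranges: [-2.7, 2.7], [-0.37, 2.16], [-1.27, 1.26], [0.24, 2.4], [-1.31, 4.45], [0.19, 1.91], [-2.76, 2.76]. Speed limits (rad/s): [2.39, 2.39, 3.14, 3.14, 3.14, 3.14, 3.14].

### API

Orientations are given as a unit quaternion [x, y, z, w].
In Python, from cell import manip gives the robot as it stands. The module is installed in compiled form; this text tells all that it offers. Calls block until the motion is done:
- manip.goto(position, orientation): joint-space move of the TCP to a pose.
- manip.movel(position, ori=None, v=0.15, f_stop=None): straight line of the TCP; ori=None keeps the orientation; v is the mean speed in m/s. With f_stop (N) it stops when the force on the tool has changed by that much, and returns True; else False.
- manip.set_joints(angles): joint-space move.
- manip.set_gripper(opening, grasp_force=None): opening from 0.0 (shut) to 1.0 (fully open); grasp_force is the grip in N (None keeps the last); returns when the fingers have stopped.
- manip.pause(seconds).
- manip.solve_ik(position, orientation): joint angles nearest the present ones, or None.
- manip.read_state(): the state.
- manip.read_camera(name): name is "scene" or "top"; returns the picture (384x512x3 uint8, blue, green, red); there is no depth.
- manip.get_calibration(name): a dict with "intrinsics" (3x3 intrinsics, pixels), "dist_coeffs" ([k1, k2, p1, p2, k3] as OpenCV has them; the pictures are not rectified), "extrinsics" (4x4, takes a point from camera to world coordinates). Camera axes: x right, y down, z forward; pixel columns grow to the right and rows downward; lengths in m; the calibration is good to about 2 mm. A picture is of the moment at which its call begins. get_calibration takes no time and is no camera call.
A pose or a line that the arm cannot do raises manip.Unreachable and nothing moves.
- manip.job_done(): hands the job in, once; it reports no verdict.
Trained networks look in the newest picture that a camera, given by its name, has taken for a name from the list of things; names that differ only in an ending like _2 or _b are one class to them, and where a whole thing is asked for, a point or a joint stands for the part that bears it (a point fixed in the world has none). Each returns a list of dicts, best first, with "confidence" (0 to 1); they miss things now and then, are a little off and sometimes report something else, mostly with a low value. They report only what shows in the picture. A call takes as long as a camera call. They do not tell look-alikes from the thing itself.
- manip.spot_in(name, camera): "rect" ([centre column, centre row, width, height] in pixels, round what is visible of it).
- manip.masks_of(name, camera): "mask" (384x512 bool, what is visible of it) and "rect" ([centre column, centre row, width, height] in pixels, round what is visible of it).
- manip.tip_of(name, camera): "location" ([column, row] in pixels: a listed point, or the origin of a listed thing).
The state is a dict: "time_s": time; "qpos": joint angles; "qd": joint speeds; "effort": joint torques, N m; "ee_pos": TCP position; "orientation": TCP orientation; "contact_force": force on the tool from outside, world axes, zero at the start; "wrist_torque": the same for the moment, N m; "grip_width": opening from 0.0 (shut) to 1.0 (fully open).
Only numpy, scipy, OpenCV 4.12 (cv2) and the standard library are available. Lean on these libraries where they do the work, as an engineer would, in place of code of your own. Each camera call takes 0.05 s, during which the arm holds its last target. There are 200 camera calls.

### The job

Move the bamboo scoop off the spice caddy's flap and lay it level across the two egg cups. Open the flap fully, then slide each spice box from the tray, rib end last, in under the caddy's hood along the lane that has its colour chip, until it drops behind the front ledge and lies flat and square in its pocket. When all the boxes present are home, shut the flap completely; the scoop stays across the cups. Do not shove aside or tip over the egg cups, canister, jar, mill or bowl.

Things in the scene. Friction and masses are not known exactly. Their poses are not given: they have to be found in the camera images.
- flap (a joint): Angle of the caddy's steel flap about its hinge: 0 shut (level, covering the lanes), grows as it swings up and back away from the robot, 2.0 is the stop (leaning back past upright). A stiff hinge: it stays where it is left; about 2 to 5 N at the knob moves it. Beyond 1.6 it is fully open, below 0.08 shut. Starts shut.
- flap_knob (a point): Centre of the black ball knob (22 mm across, on a 10 mm stem) on the flap. Shut, it is 110 mm in front of the hinge and 29 mm above the hinge line; the ball centre stands 25 mm off the flap's outer face. The flap plate is 4 mm thick, 197 mm wide, and reaches 135 mm from the hinge.
- flap_hinge (a point): Middle of the flap's hinge line, on the hood's top front edge, 58 mm above the table; the hinge runs along this point's y. Axes are the caddy's: x towards its back, y left, z up.
- seat_teal (a point): Where the centre of the teal box is when fully home in its lane of the caddy (fixed to the caddy; x towards the caddy's back, y to the left, z up). A teal chip on the caddy's front sill marks the lane.
- seat_mustard (a point): Where the centre of the mustard box is when fully home in its lane of the caddy (fixed to the caddy; x towards the caddy's back, y to the left, z up). A mustard chip on the caddy's front sill marks the lane.
- seat_plum (a point): Where the centre of the plum box is when fully home in its lane of the caddy (fixed to the caddy; x towards the caddy's back, y to the left, z up). A plum chip on the caddy's front sill marks the lane.
- teal_center (a point): Centre (half-way up) of the teal spice box: 120 (own x) x 50 (y) x 20 mm (z up), 120 g. On its top stands a grip rib of the same colour, 32 mm long (x) and 14 mm wide (y), rising 27 mm above the top, its middle 35 mm from the box centre towards -x (the front end). Cream label on the rest of the top. Starts flat in the tray, rib end towards the robot. None if absent.
- mustard_center (a point): Centre (half-way up) of the mustard spice box: 120 (own x) x 50 (y) x 20 mm (z up), 120 g. On its top stands a grip rib of the same colour, 32 mm long (x) and 14 mm wide (y), rising 27 mm above the top, its middle 35 mm from the box centre towards -x (the front end). Cream label on the rest of the top. Starts flat in the tray, rib end towards the robot. None if absent.
- plum_center (a point): Centre (half-way up) of the plum spice box: 120 (own x) x 50 (y) x 20 mm (z up), 120 g. On its top stands a grip rib of the same colour, 32 mm long (x) and 14 mm wide (y), rising 27 mm above the top, its middle 35 mm from the box centre towards -x (the front end). Cream label on the rest of the top. Starts flat in the tray, rib end towards the robot. None if absent.
- caddy: Fixed stainless caddy. Origin on the table below the hood's front edge, midway across; x towards its back. Three lanes along x, centred at y = +63 (teal), 0 (mustard), -63 mm (plum), 55 mm wide between rails (x -133 to +57 mm) whose tops are 20 mm above the table. The hood covers x 0 to 62 mm; underside 35 mm, top 58 mm above the table.
- ledge_edge (a point): Middle of the back edge of the caddy's front ledge, 73 mm in front of the hood, 11 mm above the table; the ledge reaches 92 mm forward of it. Behind it the pocket floor is 5 mm lower and runs 125 mm to the back stop. A box slides over the ledge, under the hood, and drops into its pocket; its front 70 mm with the rib stays out from under the hood.
- tray: Fixed terracotta-coloured tray, 260 (x) by 300 (y) mm, floor 4 mm thick, walls 18 mm high; origin at the centre of its underside. The boxes start in its front part; a cross rib 14 mm high at x = +40 mm parts off the egg cups.
- eggcup0: Bystander: teal egg cup, 50 mm across, 55 mm high, at the back of the tray; origin at its underside.
- eggcup1: Bystander: the other teal egg cup, alike. The cups stand 110 mm apart, centre to centre.
- scoop_center (a point): Centre of the bamboo scoop (at its centre of mass, half-way up): flat, 10 mm thick (own z), 180 mm long along its own y, 40 g. The handle, 16 mm wide (x), runs from y -105 to +15 mm; the blade, 36 mm wide, from +15 to +75 mm. Starts lying flat on the shut flap, between knob and hinge, along the hinge; the flap's top is then 62 mm above the table.
- canister: Bystander: clear canister with bamboo lid, 74 mm across, 97 mm high; origin at its underside.
- spicejar: Bystander: glass jar, 48 mm across, 90 mm high; origin at its underside.
- peppermill: Bystander: dark wooden mill, 56 mm across, 165 mm high; origin at its underside.
- bowl: Bystander: white bowl, 110 mm across, 45 mm high; origin at its underside.
Things that resemble listed ones, but are neither listed nor needed, are in the scene too. Of the things like the part that bears scoop_center, leave any that is black; of the rest the larger one is meant. Leave any pink look-alike of the part that bears mustard_center alone.

How it is judged:
By the outcome, as a careful person would: the job done as asked, in the order asked, and still so for the second after the job is handed in, with the robot touching nothing.
Of box_teal, box_mustard, box_plum only 2 to 3 are there at a start; the rules pass over those that are not, and their reading is None.
At some moment in a run one of box_teal, box_mustard, box_plum may be knocked a few centimetres aside while the robot is not near it.
Once in a run the grip may slacken for a moment while it holds something.
It also fails if it takes over 210 s, if anything falls off the work surface, if the arm or the gripper's body presses on something with over 40 N, if the wrist force passes 120 N, or if a joint passes its speed limit or range.

## Working session

There is one attempt and no reset: what is moved stays moved. The work goes in short steps, each a Python script; the robot and the scene stay as the last script left them, time stands still between calls to the robot, and variables do not carry over. Pictures are saved under pics/ and viewed, about 12 in all and at most 16, crops included, and the job is handed in when it is done.

```bash
mkdir -p pics; ls
python3 - <<'E'
from cell import manip
import cv2,numpy as np
for c in("scene","top"):
    cv2.imwrite(f"pics/{c}0.png",manip.read_camera(c))
    k=manip.get_calibration(c); print(c,np.round(k["intrinsics"],1).tolist(),np.round(k["dist_coeffs"],3),np.round(k["extrinsics"],3).tolist())
s=manip.read_state();print(s)
E
```

```text
pics
scene [[414.2, 0.0, 254.4], [0.0, 414.2, 193.1], [0.0, 0.0, 1.0]] [-0.115  0.     0.     0.     0.   ] [[0.656, 0.431, -0.619, 1.261], [0.754, -0.374, 0.54, -0.617], [0.001, -0.821, -0.57, 0.77], [0.0, 0.0, 0.0, 1.0]]
top [[429.9, 0.0, 256.0], [0.0, 429.9, 193.4], [0.0, 0.0, 1.0]] [0.008 0.    0.    0.    0.   ] [[0.013, -0.996, 0.092, 0.403], [-1.0, -0.012, 0.006, 0.023], [-0.005, -0.092, -0.996, 1.27], [0.0, 0.0, 0.0, 1.0]]
{'time_s': 0.1, 'qpos': array([-1.19019787,  0.53709757, -0.00444539,  1.53876404,  0.00259908,
        1.06728998, -0.07117678]), 'qd': array([-4.00136347e-04, -9.44340801e-04, -1.56404237e-03, -1.98959966e-03,
       -4.86729789e-04, -1.16463618e-03, -9.14631712e-05]), 'effort': array([ 2.37553286e-03, -5.84569752e+01,  1.05189342e+00, -2.59776217e+01,
        1.26546927e-02,  4.57702772e-03, -3.29403611e-05]), 'ee_pos': array([0.28061246, 0.58566847, 0.22130001]), 'orientation': array([ 2.21496690e-01,  9.75160814e-01, -7.67617121e-04, -1.17662432e-04]), 'contact_force': array([-0.30746704, -0.16424148,  0.21873247]), 'wrist_torque': array([-0.00096355, -0.01148205, -0.03068654]), 'grip_width': 1.0028721646191165}
```

View pics/scene0.png

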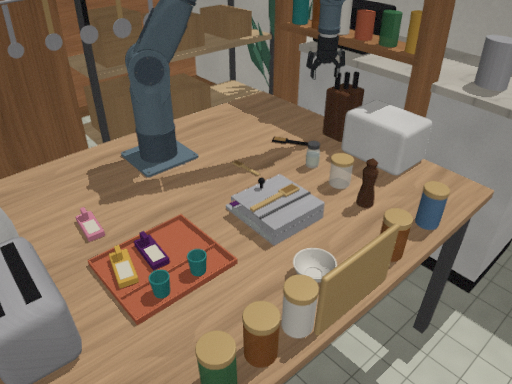

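View pics/top0.png

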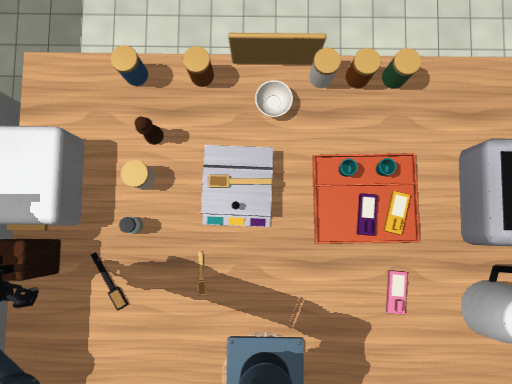

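The top view shows the caddy at about (238,185) with the scoop lying on the shut flap, the knob at (236,205) and the chips in the order teal, mustard, plum. The tray at (365,200) holds the plum box (368,213), the mustard box (398,213) and the cups at (348,168) and (387,168). There is no teal box. The look-alikes, which I'll leave alone, are a pink box at (397,290), a small scoop at (201,272) and a black scoop at (110,280).

```bash
cat > h.py <<'E'
from cell import manip
import cv2,numpy as np
from scipy.spatial.transform import Rotation as R
C={c:manip.get_calibration(c) for c in("scene","top")}
def ray(c,p):
    k=C[c]; q=cv2.undistortPoints(np.array([[p]],float),k["intrinsics"],k["dist_coeffs"])[0,0]
    E=k["extrinsics"]; d=E[:3,:3]@[q[0],q[1],1]; return E[:3,3],d/np.linalg.norm(d)
def atz(c,p,z):
    o,d=ray(c,p); return o+d*(z-o[2])/d[2]
def tri(a,b):  # pixel scene, pixel top -> point, gap
    o1,d1=ray("scene",a);o2,d2=ray("top",b)
    t=np.linalg.lstsq(np.c_[d1,-d2],o2-o1,rcond=None)[0]
    p,q=o1+t[0]*d1,o2+t[1]*d2
    return (p+q)/2,np.linalg.norm(p-q)
def proj(c,X):
    k=C[c];E=np.linalg.inv(k["extrinsics"])
    return cv2.projectPoints(np.array(X,float).reshape(-1,1,3),cv2.Rodrigues(E[:3,:3])[0],E[:3,3],k["intrinsics"],k["dist_coeffs"])[0][:,0]
def snap():
    return {c:manip.read_camera(c) for c in C}
def tips(name,n=3):
    return {c:[(np.round(d["location"],1),round(d["confidence"],2)) for d in manip.tip_of(name,c)[:n]] for c in C}
def down(yaw): # tool z down; jaw (tool y) axis points along world direction yaw+90deg
    return (R.from_euler("z",yaw)*R.from_euler("x",np.pi)).as_quat()
E
python3 - <<'E'
from h import *
snap()
for n in "flap_knob flap_hinge seat_teal seat_mustard seat_plum mustard_center plum_center teal_center caddy ledge_edge tray eggcup0 scoop_center canister spicejar peppermill bowl".split():
    t=tips(n); print(n)
    for a,ca in t["scene"]:
        for b,cb in t["top"]:
            p,g=tri(a,b)
            if g<0.012: print("   ",a,ca,b,cb,np.round(p,4),round(g,4))
E
```

```text
flap_knob
    [260.4 176.6] 0.89 [232.  204.8] 0.57 [0.4777 0.0932 0.0971] 0.0061
flap_hinge
    [284.1 203.7] 0.63 [240.1 166.1] 0.88 [0.5923 0.0773 0.0661] 0.002
seat_teal
seat_mustard
seat_plum
mustard_center
    [122.4 265.8] 0.69 [397.  213.4] 0.94 [ 0.4666 -0.3783  0.017 ] 0.0034
    [ 89.4 227.7] 0.55 [395.5 291.3] 0.79 [ 0.2412 -0.3762  0.0011] 0.001
plum_center
teal_center
caddy
    [284.8 219.7] 0.82 [235.8 171.6] 0.86 [ 0.5858  0.0923 -0.0041] 0.0001
ledge_edge
tray
    [162.9 265.1] 0.73 [363.7 200.7] 0.73 [ 0.5057 -0.2867 -0.0092] 0.0078
eggcup0
    [196.9 269.5] 0.82 [343.2 166.8] 0.66 [ 0.5996 -0.2298  0.0094] 0.0089
scoop_center
    [278.8 191.1] 0.85 [232.7 180.2] 0.64 [0.55   0.0965 0.0795] 0.0014
    [245.7 168.2] 0.6 [200.2 275.6] 0.63 [ 0.279   0.1934 -0.0051] 0.0052
    [291.1 141.5] 0.6 [107.7 283.3] 0.9 [0.2516 0.4577 0.0017] 0.0031
canister
spicejar
peppermill
    [364.4 201.3] 0.68 [155.2 134.9] 0.6 [0.6937 0.3364 0.0065] 0.0043
bowl
    [311.6 273.5] 0.68 [274.7 103.3] 0.96 [ 0.7949 -0.0204  0.0048] 0.0039
```

Run:
```python
import cv2,numpy as np
t=cv2.imread("pics/top0.png");s=cv2.imread("pics/scene0.png")
def crop(i,x,y,w,h,k): return cv2.resize(i[y:y+h,x:x+w],None,fx=k,fy=k,interpolation=cv2.INTER_CUBIC)
a=crop(t,193,140,90,95,6);cv2.imwrite("pics/c1.png",a)
cv2.imwrite("pics/c2.png",crop(t,308,148,115,98,6))
cv2.imwrite("pics/c3.png",np.vstack([crop(s,222,170,110,72,5),crop(s,85,215,155,95,5)[:, :550][:240]]) )
```

```text
(no output)
```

View pics/c1.png

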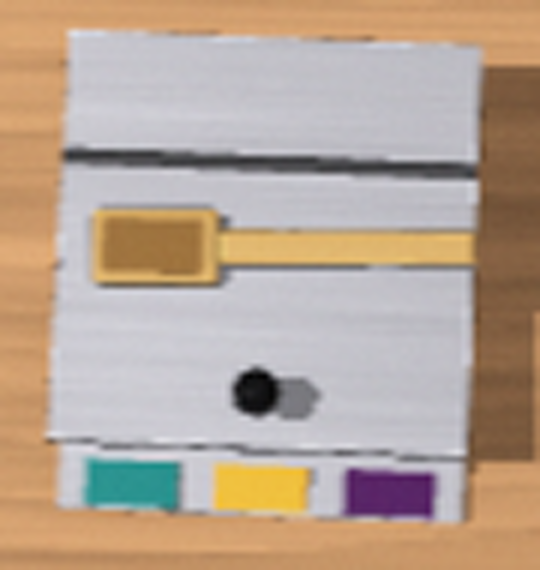

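View pics/c2.png

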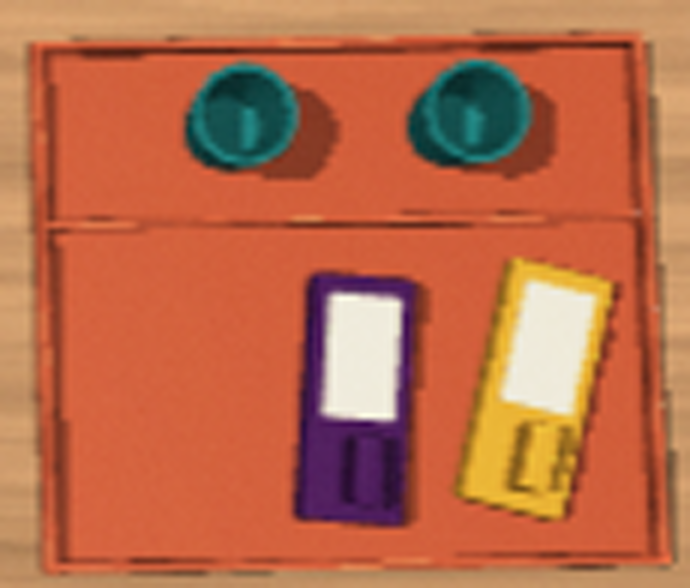

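View pics/c3.png

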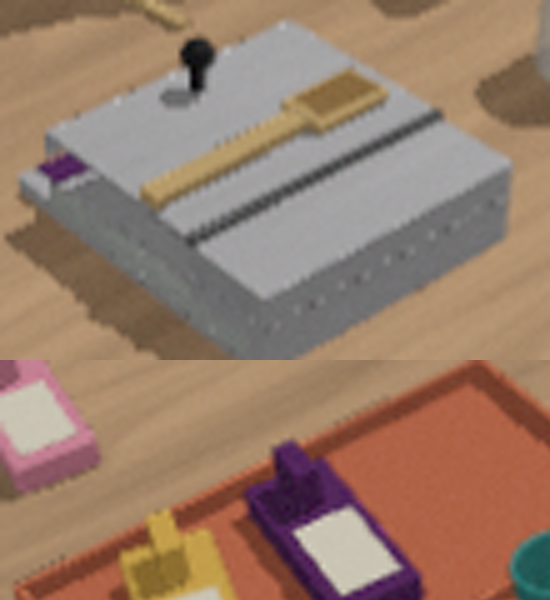

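The crops show the caddy and flap corners, the scoop (blade to the left), and in the tray a nearly straight plum box with the mustard box turned about 15°. I'll fit the poses by least squares on the corners and on the silhouettes in both views.

```bash
cat > fit.py <<'E'
from h import *
from scipy.optimize import least_squares,minimize
HSV={"plum":((130,80,20),(160,255,200)),"mustard":((19,120,90),(30,255,255))}
def box_hulls(L,x,y,z,yaw):
    out=[]
    for c,h in(((0,0,0),(60,25,10)),((-35,0,23.5),(16,7,13.5))):
        P=np.array([[i,j,k] for i in(-1,1) for j in(-1,1) for k in(-1,1)])*h+c
        out.append(P/1000@R.from_euler("z",yaw).as_matrix().T+[x,y,z])
    return out
def render(c,hulls,w,k=4):
    m=np.zeros((w[3]*k,w[2]*k),np.uint8)
    for H in hulls:
        p=(proj(c,H)-[w[0],w[1]]+.5)*k-.5
        cv2.fillConvexPoly(m,np.round(cv2.convexHull(p.astype(np.float32))*16).astype(np.int32),255,shift=4)
    return m
def fit_box(col,imgs,g,roi=28,free_z=False):
    obs={}
    for c,im in imgs.items():
        u,v=proj(c,[g[0],g[1],g[2]+.01])[0]; w=(int(u)-roi,int(v)-roi,2*roi,2*roi)
        cr=cv2.resize(im[w[1]:w[1]+w[3],w[0]:w[0]+w[2]],None,fx=4,fy=4,interpolation=cv2.INTER_CUBIC)
        m=cv2.inRange(cv2.cvtColor(cr,cv2.COLOR_BGR2HSV),*HSV[col])
        cs=cv2.findContours(m,cv2.RETR_EXTERNAL,cv2.CHAIN_APPROX_NONE)[0]
        m[:]=0
        if cs: cv2.drawContours(m,[max(cs,key=cv2.contourArea)],-1,255,-1)
        obs[c]=(w,m)
    def cost(p):
        z=p[3] if free_z else g[2]
        s=0
        for c,(w,m) in obs.items():
            r=render(c,box_hulls(0,p[0],p[1],z,p[2]),w); s+=1-(r&m).sum(dtype=float)/((r|m).sum(dtype=float)+1)
        return s/len(obs)
    x0=[g[0],g[1],g[3]]+([g[2]] if free_z else [])
    for sc in(1,.3):
        S=np.vstack([x0]+[np.array(x0)+d for d in np.diag([.015,.015,.25,.006][:len(x0)])*sc])
        r=minimize(cost,x0,method="Nelder-Mead",options=dict(initial_simplex=S,xatol=1e-4,fatol=1e-5)); x0=r.x
    return r.x,r.fun
def fit_pts(model,top,scene,x0,free_z=True):
    model={k:np.array(v)/1000 for k,v in model.items()}
    def X(p,k): return R.from_euler("z",p[3]).apply(model[k])+p[:3]
    f=lambda p:np.concatenate([proj("top",X(p,k))[0]-v for k,v in top.items()]+[proj("scene",X(p,k))[0]-v for k,v in scene.items()])
    r=least_squares(f,x0); return r.x,r.fun.round(1)
E
python3 - <<'E'
from fit import *
cr=lambda u,v,x,y,k:np.array([(u+.5)/k-.5+x,(v+.5)/k-.5+y])
c1=lambda u,v:cr(u,v,193,140,6); c2=lambda u,v:cr(u,v,308,148,6); c3=lambda u,v:cr(u,v,222,170,5)
M=dict(fl=(-135,98.5,62),fr=(-135,-98.5,62),bl=(62,98.5,58),br=(62,-98.5,58),knob=(-110,0,87))
p,e=fit_pts(M,dict(fl=c1(47,438),fr=c1(467,459),bl=c1(68,30),br=c1(482,45)),dict(fr=c3(47,135),fl=c3(288,22),bl=c3(511,166),br=c3(265,297)),[.586,.085,0,0])
print("caddy",p.round(4),e)
caddy=p
K=tri(c3(197,53),c1(257,391));print("knob",K[0].round(4),K[1], "model",(R.from_euler("z",p[3]).apply([-.11,0,.087])+p[:3]).round(4))
S=dict(a=(-18,75,5),b=(18,75,5),c=(8,-105,5),d=(-8,-105,5),e=(18,15,5),f=(-18,15,5))
q,e=fit_pts(S,dict(a=c1(94,284),b=c1(95,208),c=c1(473,232),d=c1(473,266),e=c1(219,210),f=c1(219,283)),dict(a=c3(350,70),b=c3(387,95),c=c3(152,207),d=c3(145,185)),[.545,.09,.067,0])
print("scoop",q.round(4),e)
for n,(u,v) in dict(cupL=(245,115),cupR=(476,112)).items(): print(n,atz("top",c2(u,v),.059).round(4))
T=dict(a=(130,150,18),b=(130,-150,18),c=(-130,-150,18),d=(-130,150,18))
t,e=fit_pts(T,dict(a=c2(32,43),b=c2(648,36),c=c2(672,562),d=c2(44,570)),{},[.5,-.29,0,0]);print("tray",t.round(4),e)
imgs={c:cv2.imread(f"pics/{c}0.png") for c in C}
for col,g in(("plum",(.47,-.30,.014,0)),("mustard",(.47,-.38,.014,-.2))):
    print(col,fit_box(col,imgs,g),fit_box(col,imgs,g,free_z=True))
im=imgs["scene"]; m=cv2.inRange(cv2.cvtColor(im,cv2.COLOR_BGR2HSV),(80,100,30),(95,255,255))
n,_,st,ce=cv2.connectedComponentsWithStats(m)
print([(s.tolist(),c.round(1)) for s,c in zip(st,ce) if 80<s[4]<2000])
E
```

```text
caddy [ 0.5907  0.0853 -0.0031 -0.0266] [-0.3  0.2 -0.4 -0.5 -0.1 -0.3 -0.5 -0.2 -0.9 -0.5 -0.2 -0.2  0.2 -0.2
 -0.5  1. ]
knob [0.4811 0.0875 0.0878] 0.0018417467204659406 model [0.4807 0.0883 0.0839]
scoop [0.55   0.0924 0.0621 0.0039] [-0.7 -0.2 -0.6 -0.2  0.1 -0.2  0.1 -0.2 -0.1 -0.4 -0.3  0.1 -0.7 -0.2
  0.4 -0.3  0.4 -0.5 -1.9  1.3]
cupL [ 0.5946 -0.231   0.059 ]
cupR [ 0.5973 -0.3401  0.059 ]
tray [ 0.5109 -0.2898 -0.0022  0.0239] [ 0.4 -0.4 -0.4 -0.5 -0.4  0.6  0.4  0.3]
plum (array([ 0.46195951, -0.291717  , -0.10009409]), np.float64(0.12806098145252592)) (array([ 0.46392324, -0.29172593, -0.09966474,  0.01707794]), np.float64(0.1325867017670408))
mustard (array([ 0.46854848, -0.37778503, -0.25674487]), np.float64(0.12223415826052703)) (array([ 0.46948421, -0.377966  , -0.24200019,  0.0128762 ]), np.float64(0.12317387095939392))
[([293, 0, 17, 25, 377], array([300.4,  11.3])), ([188, 250, 18, 26, 399], array([197.2, 261.8])), ([149, 270, 20, 28, 451], array([159.7, 283. ]))]
```

Run:
```python
from h import *
for a in((.596,-.2855),):
    pass
for n,X in dict(L=(.5946,-.231,.032),R=(.5973,-.3401,.032)).items(): print(n,proj("scene",X).round(1))
for yaw in(np.pi/2,-np.pi/2):
    for P in((.55,.0924,.25),(.55,.0924,.087),(.596,-.2855,.087)):
        q=manip.solve_ik(P,down(yaw+.004)); print(yaw,None if q is None else q.round(2))
for yaw in(0,np.pi):
    for P in((.481,.088,.087),(.64,.085,.17),(.43,-.29,.05),(.54,.02,.05)):
        q=manip.solve_ik(P,down(yaw+.004)); print(yaw,None if q is None else q.round(2))
```

```text
L [[196.4 262.2]]
R [[159.6 283.5]]
1.5707963267948966 [-0.61  0.37  0.46  1.78 -0.19  1.04 -0.07]
1.5707963267948966 [-0.53  0.59  0.37  1.9  -0.32  0.71  0.04]
1.5707963267948966 [-0.07  0.82  0.69  1.63 -0.63  0.92  0.86]
-1.5707963267948966 [ 0.52  0.57 -1.07  1.71  0.54  1.18  2.45]
-1.5707963267948966 [-0.02  0.59 -0.3   1.87  0.25  0.73  2.69]
-1.5707963267948966 [-0.26  1.03  1.08  1.64 -0.99  1.12 -2.03]
0 [-0.72  0.54  0.56  2.08 -0.47  0.65 -1.4 ]
0 [-0.64  0.67  0.66  1.62 -0.46  1.01 -1.4 ]
0 [-0.05  0.72  0.74  2.02 -0.77  0.7  -0.37]
0 [-0.52  0.67  0.54  1.96 -0.55  0.65 -1.2 ]
3.141592653589793 [-0.33  0.48  0.07  2.06 -0.06  0.61  1.35]
3.141592653589793 [-0.27  0.58  0.1   1.6  -0.07  0.96  1.43]
3.141592653589793 [ 0.25  0.6   0.33  2.01 -0.34  0.58  2.39]
3.141592653589793 [-0.16  0.61  0.05  1.94 -0.05  0.6   1.5 ]
```

Run:
```python
from h import *
o=down(np.pi/2+.004)
manip.set_gripper(0.5,40)
x,y=.55,.0915
manip.goto([x,y,.22],o); manip.movel([x,y,.12],v=.15)
print(manip.movel([x,y,.086],v=.04,f_stop=4), manip.read_state()["ee_pos"])
manip.set_gripper(0.0,30)
s=manip.read_state();print(s["grip_width"]*85,s["contact_force"])
manip.movel([x,y,.20],v=.1)
s=manip.read_state();print(s["grip_width"]*85,s["contact_force"],s["time_s"])
for c,i in snap().items(): cv2.imwrite(f"pics/{c}1.png",i)
a=cv2.imread("pics/scene1.png")[120:320,80:340];b=cv2.imread("pics/top1.png")[120:320,180:440]
cv2.imwrite("pics/v1.png",cv2.resize(np.hstack([a,b]),(790,304)))
```

```text
False [0.55020145 0.09147943 0.08618193]
0.08701302291898279 [-0.47742024  0.00571728 -0.71996941]
0.14974100515352326 [ 1.12779228  0.75217481 -0.19029352] 8.0083
```

View pics/v1.png

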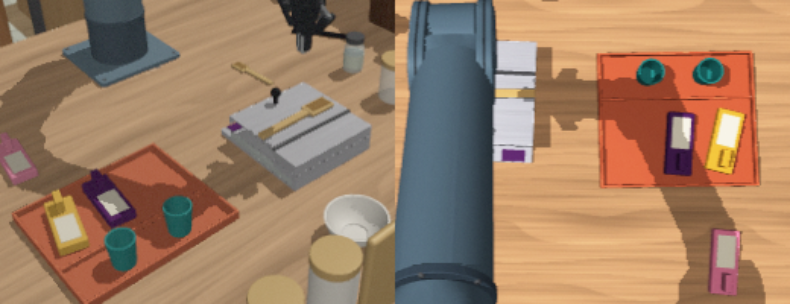

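Closing on nothing: the fingers passed above the scoop, which still lies on the flap at crop (300,115). I'll go lower and stop on contact with the flap.

Run:
```python
from h import *
s=manip.read_state();print(proj("scene",s["ee_pos"]),s["ee_pos"],s["orientation"])
x,y=.55,.0915
manip.set_gripper(0.35,30)
manip.movel([x,y,.10],v=.15)
print(manip.movel([x,y,.066],v=.02,f_stop=4))
s=manip.read_state();z=s["ee_pos"][2];print(z,s["contact_force"])
```

```text
[[278.5690046  156.18636949]] [0.54957513 0.09139152 0.19934367] [ 7.05687677e-01  7.08522755e-01 -5.81054391e-04 -2.64238723e-04]
False
0.06611765483236216 [-0.37851927 -0.51654818  0.61460138]
```

Run:
```python
from h import *
i=manip.read_camera("scene"); cv2.imwrite("pics/v2.png",cv2.resize(i[110:250,200:350],None,fx=4,fy=4,interpolation=cv2.INTER_CUBIC))
s=manip.read_state();print(proj("scene",s["ee_pos"]),s["ee_pos"],s["contact_force"],s["grip_width"])
```

```text
[[277.18451862 195.50897947]] [0.5500657  0.09150608 0.06609931] [-0.51307057 -0.50989251  0.26946028] 0.34916004592626493
```

View pics/v2.png

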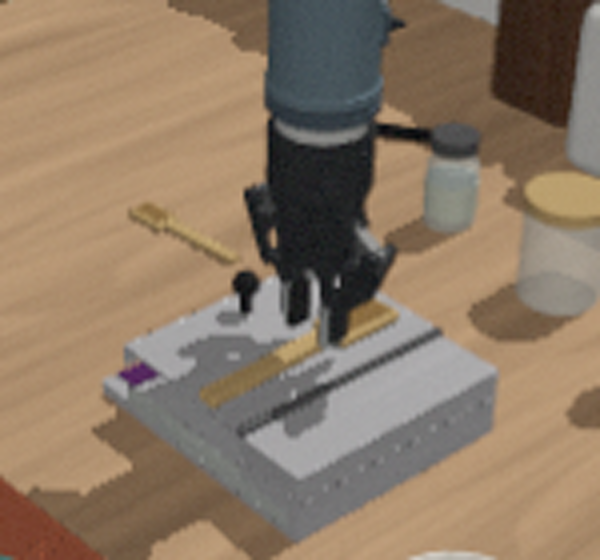

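The fingers straddle the scoop near the blade–handle junction, with tips around crop (297,318) and (335,340), still above the flap. I'll keep going down until contact.

Run:
```python
from h import *
x,y=.55,.0915
print(manip.movel([x,y,.040],v=.02,f_stop=4))
s=manip.read_state();z=s["ee_pos"][2];print(z,s["contact_force"])
```

```text
True
0.0524364021870827 [-1.93664938 -0.21154131  7.96266174]
```

Run:
```python
from h import *
x,y=.55,.0915
manip.movel([x,y,.0545],v=.02)
print(manip.read_state()["contact_force"])
i=manip.read_camera("scene"); cv2.imwrite("pics/v3a.png",i)
manip.set_gripper(0.0,25)
s=manip.read_state();print(s["grip_width"]*85,s["contact_force"])
j=manip.read_camera("scene")
f=lambda i:cv2.resize(i[150:230,230:320],None,fx=4.4,fy=4.4,interpolation=cv2.INTER_CUBIC)
cv2.imwrite("pics/v3.png",np.hstack([f(i),f(j)]))
```

```text
[ 0.24499285 -0.06979979 -0.81986998]
14.907002363796886 [-0.68677916  0.69616512  1.29635914]
```

View pics/v3.png

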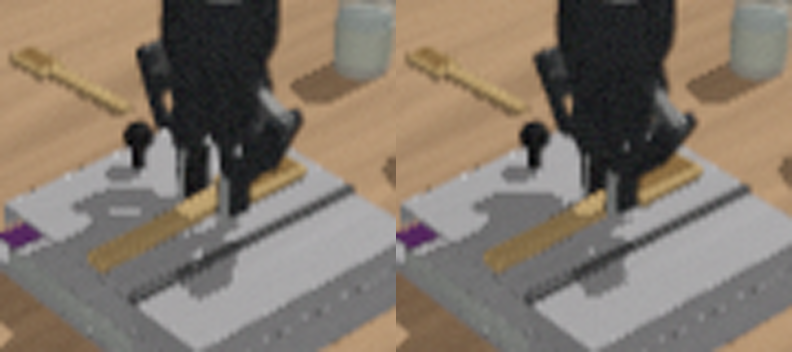

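The grip reads 14.9 mm, so the handle is held. The tips actually stand about 9 mm above the reported TCP height, which disagrees with the text, so I'll set heights by contact. Now the cups.

Run:
```python
from h import *
x,y=.55,.0915
manip.set_gripper(0.0,45)
manip.movel([x,y,.16],v=.12)
print(manip.read_state()["grip_width"]*85)
o=down(np.pi/2+.025)
manip.goto([.596,-.2855,.16],o)
print(manip.read_state()["grip_width"]*85)
manip.movel([.596,-.2855,.09],v=.1)
i=snap()
for c in i: cv2.imwrite(f"pics/{c}4.png",i[c])
f=lambda i,x,y:cv2.resize(i[y:y+110,x:x+130],None,fx=3,fy=3,interpolation=cv2.INTER_CUBIC)
cv2.imwrite("pics/v4.png",np.hstack([f(i["scene"],110,190),f(i["top"],305,120)]))
print(manip.read_state()["time_s"])
```

```text
13.796369281694755
14.325855531431003
16.25
```

View pics/v4.png

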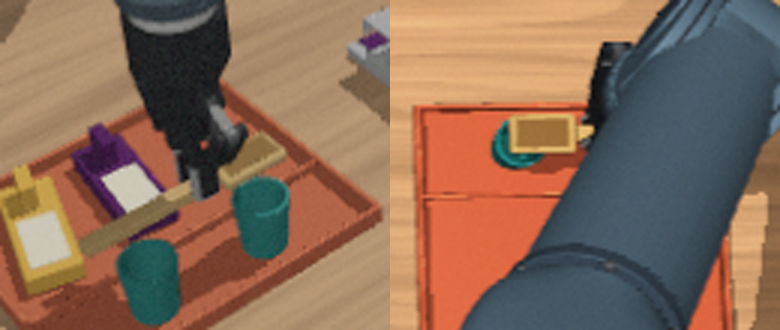

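Run:
```python
from h import *
B=atz("top",(356,164.3),.1025);print("blade centre",B.round(4),"expected",(.596-.025*.045,-.2855+.045))
dx=.596-.001-B[0]; dy=-.2405-B[1]; print(dx,dy)
x=.596+(dx if abs(dx)<.015 else 0); y=-.2855+(dy if abs(dy)<.02 else 0)
manip.movel([x,y,.09],v=.05)
print(manip.movel([x,y,.044],v=.025,f_stop=3))
s=manip.read_state();print(s["ee_pos"],s["contact_force"],s["grip_width"]*85)
```

```text
blade centre [ 0.5947 -0.2427  0.1025] expected (0.5948749999999999, -0.2405)
0.00027060585593785547 0.0021804979272011804
True
[ 0.59621416 -0.28329651  0.05179918] [-0.67704121  1.40053792  5.06384086] 14.43777456794889
```

Run:
```python
from h import *
s=manip.read_state();p=s["ee_pos"]
manip.set_gripper(0.4,25)
manip.movel([p[0],p[1],.16],v=.08)
manip.goto([.45,.0,.2],down(0))
i=snap()
for c in i: cv2.imwrite(f"pics/{c}5.png",i[c])
f=lambda i,x,y:cv2.resize(i[y:y+110,x:x+130],None,fx=3,fy=3,interpolation=cv2.INTER_CUBIC)
cv2.imwrite("pics/v5.png",np.hstack([f(i["scene"],90,200),f(i["top"],305,140)]))
print(manip.read_state()["time_s"],manip.read_state()["contact_force"])
```

```text
21.5167 [-0.22929969 -0.54116512  0.93450594]
```

View pics/v5.png

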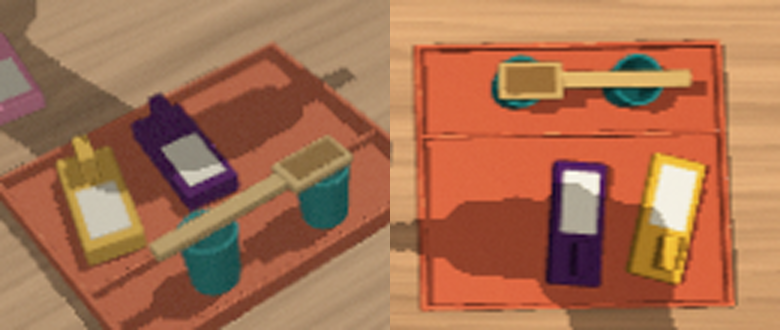

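The scoop lies level across both cups (scene crop from (155,250) to (350,155)), and the boxes are undisturbed. Next is the flap, by an arc with the jaws on the knob.

```bash
cat > flap.py <<'E'
from h import *
CAD=np.array([.5907,.0853]);CY=-.0266;O=down(CY);DZ=.021
def cw(x,y,z): return np.r_[CAD,0]+R.from_euler("z",CY).apply([x,y,z])
def knob(th):
    a=np.pi-np.arctan2(29,110)-th; r=.1138
    return cw(r*np.cos(a),0,.058+r*np.sin(a))-[0,0,DZ]
def arc(t0,t1,n):
    for t in np.linspace(t0,t1,n+1)[1:]:
        st=manip.movel(knob(t),ori=O,v=.08,f_stop=30)
        s=manip.read_state(); print(round(t,2),st,s["ee_pos"].round(3),s["contact_force"].round(1),round(s["grip_width"]*85,1))
        if st: break
E
python3 - <<'E'
from flap import *
manip.set_gripper(0.5,30)
k=knob(0);print(k)
manip.goto(k+[0,0,.08],O)
print(manip.movel(k,v=.06,f_stop=5))
manip.set_gripper(0.0,30)
s=manip.read_state();print(s["grip_width"]*85,s["contact_force"])
if 17<s["grip_width"]*85<26: arc(0,1.85,12)
i=snap()
for c in i: cv2.imwrite(f"pics/{c}6.png",i[c])
E
```

```text
[0.48069881 0.08822672 0.06601058]
False
19.574719767373892 [-0.80751886 -4.02576524  5.56149726]
0.15 False [0.487 0.087 0.083] [ 1.1 -5.3 -0.4] 19.5
0.31 False [0.494 0.087 0.098] [-1.2 -5.   0.7] 19.5
0.46 False [0.505 0.087 0.113] [-1.2 -4.7  1.5] 19.8
0.62 False [0.518 0.086 0.125] [-2.8 -5.   2.3] 19.3
0.77 False [0.532 0.086 0.135] [-0.7 -5.4  1.9] 19.7
0.92 False [0.548 0.085 0.143] [ 0.1 -4.6 -1.1] 19.4
1.08 False [0.565 0.085 0.148] [ 2.  -4.2 -4.9] 19.4
1.23 False [0.582 0.084 0.15 ] [ 2.  -5.4 -8.8] 16.4
1.39 False [0.599 0.086 0.151] [-0.1  0.4 -0.2] 0.1
1.54 False [0.616 0.085 0.148] [-0.5  0.2 -0.2] 0.4
1.7 False [0.633 0.084 0.142] [ 0.  -0.6  0.1] -0.2
1.85 False [0.649 0.084 0.135] [ 0.9  0.3 -0.4] -0.2
```

The knob slipped out of the tips at about 1.2 rad. I'll push the flap the rest of the way with closed fingers from the robot's side.

Run:
```python
from flap import *
p=manip.read_state()["ee_pos"]
manip.movel([p[0],p[1],.27],v=.2)
manip.movel(cw(-.13,0,.27),ori=O,v=.25)
manip.movel(cw(-.13,0,.136),v=.2)
i=snap()
for x in(-.06,-.03,-.01,.005,.017):
    st=manip.movel(cw(x,0,.136),v=.06,f_stop=20); s=manip.read_state()
    print(x,st,s["ee_pos"].round(3),s["contact_force"].round(1))
    if st: break
manip.movel(cw(-.10,0,.136),v=.15)
manip.goto([.40,-.10,.22],down(0))
j=snap()
for c in j: cv2.imwrite(f"pics/{c}7.png",j[c])
f=lambda i,x,y:cv2.resize(i[y:y+130,x:x+130],None,fx=3,fy=3,interpolation=cv2.INTER_CUBIC)
cv2.imwrite("pics/v6.png",np.hstack([f(j["scene"],215,120),f(j["top"],175,120)]))
print(s["time_s"])
```

```text
-0.06 False [0.531 0.087 0.137] [-4.9 -0.4 10.1]
-0.03 True [0.533 0.087 0.138] [-4.3  0.1  9.8]
32.775
```

View pics/v6.png

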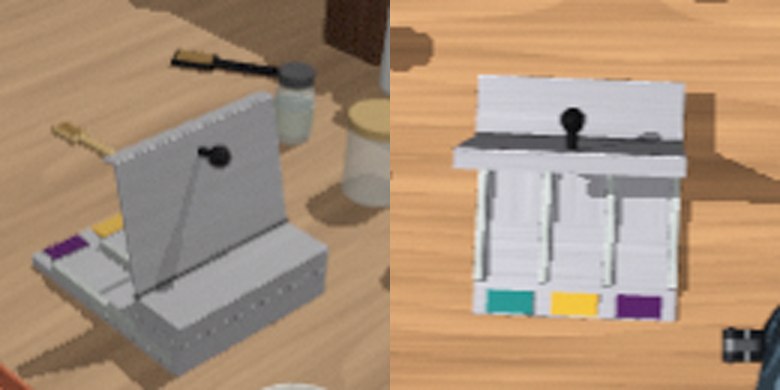

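The flap stands at about 1.25 rad, and the push caught its edge on the knuckles. I'll push again with the tips higher.

Run:
```python
from flap import *
z=.162
manip.goto(cw(-.11,0,z+.03),O)
manip.movel(cw(-.11,0,z),v=.2)
for x in(-.05,-.03,-.015,0,.015,.027):
    st=manip.movel(cw(x,0,z),v=.06,f_stop=20); s=manip.read_state()
    print(x,st,s["ee_pos"].round(3),s["contact_force"].round(1))
    if st: break
manip.movel(cw(-.10,0,z),v=.15)
manip.goto([.40,-.10,.22],down(0))
j=snap()
for c in j: cv2.imwrite(f"pics/{c}8.png",j[c])
f=lambda i,x,y:cv2.resize(i[y:y+130,x:x+130],None,fx=3,fy=3,interpolation=cv2.INTER_CUBIC)
cv2.imwrite("pics/v7.png",np.hstack([f(j["scene"],215,120),f(j["top"],175,120)]))
print(s["time_s"])
```

```text
-0.05 False [0.541 0.087 0.162] [-0.9 -1.4 -0.2]
-0.03 False [0.562 0.086 0.162] [ 0.   0.5 -0.1]
-0.015 False [0.576 0.086 0.162] [-0.6 -0.2 -0.1]
0 False [0.591 0.085 0.162] [0.8 0.4 0.2]
0.015 False [0.606 0.085 0.162] [0.2 0.1 0.7]
0.027 False [0.618 0.084 0.162] [-0.8  0.4  0.4]
38.5167
```

View pics/v7.png

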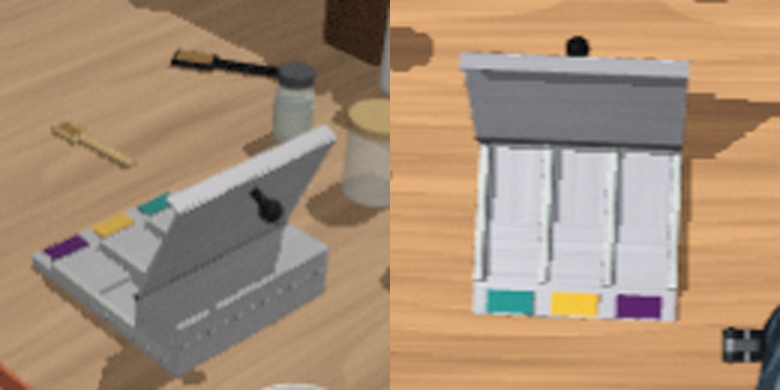

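The flap is fully open, leaning well back, and all three lanes are clear. I'll check the lane prediction and refit the boxes.

Run:
```python
from flap import *
from fit import fit_box,HSV
im={c:cv2.imread(f"pics/{c}8.png") for c in C}
t=lambda u,v:((u-390+.5)/3-.5+175,(v+.5)/3-.5+120)
for y,uv0,uv1 in((94.5,(482,282),(487,148)),(31.5,(545,283),(549,150)),(-31.5,(608,285),(612,152)),(-94.5,(673,287),(676,152))):
    print(y,"proj",proj("top",[cw(-.133,y/1000,.02),cw(0,y/1000,.02)]).round(1).tolist(),"seen",np.round([t(*uv0),t(*uv1)],1).tolist())
hsv=cv2.cvtColor(im["top"],cv2.COLOR_BGR2HSV)
for col,y in(("mustard",0),("plum",-.063)):
    m=cv2.inRange(hsv,*HSV[col]);m[:210]=0;m[235:]=0;m[:,290:]=0;m[:,:190]=0
    ys,xs=np.nonzero(m);print(col,"chip",xs.mean(),ys.mean(),"world",atz("top",(xs.mean(),ys.mean()),.011).round(4),"pred",cw(-.149,y,.011).round(4))
for col,g in(("plum",(.464,-.2917,.014,-.07)),("mustard",(.4685,-.378,.014,-.24))):
    p,c=fit_box(col,im,g); print(col,p.round(4),round(c,3),"rib",(p[:2]-.035*np.array([np.cos(p[2]),np.sin(p[2])])).round(4))
```

```text
94.5 proj [[203.4, 212.8], [205.7, 167.6]] seen [[205.3, 213.7], [207.0, 169.0]]
31.5 proj [[225.0, 213.6], [227.1, 168.4]] seen [[226.3, 214.0], [227.7, 169.7]]
-31.5 proj [[246.6, 214.5], [248.5, 169.2]] seen [[247.3, 214.7], [248.7, 170.3]]
-94.5 proj [[268.3, 215.3], [269.9, 170.0]] seen [[269.0, 215.3], [270.0, 170.3]]
mustard chip 236.0 221.0 world [0.4379 0.0884 0.011 ] pred [0.4418 0.0893 0.011 ]
plum chip 257.33663366336634 221.88118811881188 world [0.4361 0.0259 0.011 ] pred [0.4401 0.0263 0.011 ]
plum [ 0.4619 -0.291  -0.1079] 0.422 rib [ 0.4271 -0.2873]
mustard [ 0.4513 -0.3983 -0.1859] 0.134 rib [ 0.4169 -0.3919]
```

Run:
```python
from flap import *
manip.goto(cw(-.1,0,.22),O)   # clear of the tray
i=snap()
for c in i: cv2.imwrite(f"pics/{c}9.png",i[c])
from fit import fit_box
for col,g in(("plum",(.464,-.2917,.014,-.07)),("mustard",(.455,-.39,.014,-.2))):
    p,c=fit_box(col,i,g); print(col,p.round(4),round(c,3))
f=lambda i,x,y:cv2.resize(i[y:y+110,x:x+130],None,fx=3,fy=3,interpolation=cv2.INTER_CUBIC)
cv2.imwrite("pics/v8.png",np.hstack([f(i["scene"],70,205),f(i["top"],305,140)]))
```

```text
plum [ 0.4626 -0.2914 -0.1007] 0.128
mustard [ 0.4528 -0.3986 -0.1797] 0.124
```

View pics/v8.png

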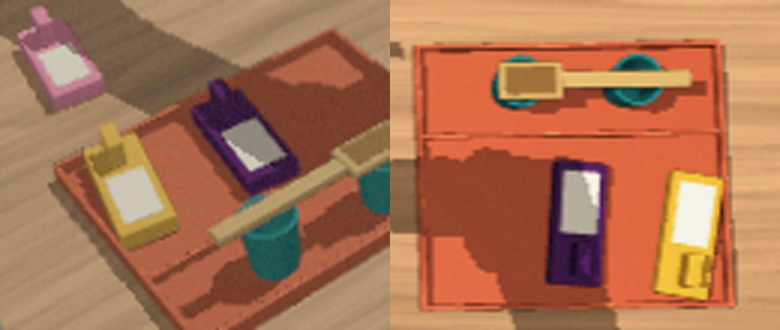

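Run:
```python
from flap import *
t=lambda u,v:((u-390+.5)/3-.5+305,(v+.5)/3-.5+140)
for n,a,b in(("plum",(584,171),(580,235)),("mustard",(697,176),(690,246))):
    A,B=(atz("top",t(*q),.024) for q in(a,b)); d=A-B; print(n,A.round(4),B.round(4),"yaw",np.arctan2(d[1],d[0]).round(3))
i={c:cv2.imread(f"pics/{c}9.png") for c in C}
from fit import HSV
for col,lo in(("plum",(490,565)),("mustard",(0,0))):
    # label mask: bright low-saturation
    h=cv2.cvtColor(i["top"],cv2.COLOR_BGR2HSV); m=((h[...,1]<60)&(h[...,2]>110)).astype(np.uint8)*255
    w=(358,192,22,30) if col=="plum" else (392,192,26,40)
    k=np.zeros_like(m);k[w[1]:w[1]+w[3],w[0]:w[0]+w[2]]=m[w[1]:w[1]+w[3],w[0]:w[0]+w[2]]
    r=cv2.minAreaRect(np.argwhere(k)[:,::-1].astype(np.float32)); bp=cv2.boxPoints(r)
    X=np.array([atz("top",q,.024) for q in bp]); e=[X[1]-X[0],X[2]-X[1]]; L=max(e,key=np.linalg.norm); L=L*np.sign(L[0])
    print(col,"label c",X.mean(0).round(4),"yaw",np.arctan2(L[1],L[0]).round(3),[np.linalg.norm(q).round(3) for q in e])
```

```text
plum [ 0.513  -0.2984  0.024 ] [ 0.4511 -0.2938  0.024 ] yaw -0.073
mustard [ 0.5096 -0.4073  0.024 ] [ 0.4419 -0.3993  0.024 ] yaw -0.118
plum label c [ 0.483  -0.2942  0.024 ] yaw -0.012 [np.float64(0.035), np.float64(0.058)]
mustard label c [ 0.4728 -0.4037  0.024 ] yaw -0.159 [np.float64(0.058), np.float64(0.033)]
```

```bash
cat > box.py <<'E'
from flap import *
def st(): 
    s=manip.read_state(); return s["ee_pos"].round(4),s["contact_force"].round(1),round(s["grip_width"]*85,1),round(s["time_s"],1)
def pick(x,y,yaw):
    o=down(yaw); rx,ry=x-.035*np.cos(yaw),y-.035*np.sin(yaw)
    manip.set_gripper(.38,60)
    manip.goto([rx,ry,.15],o); manip.movel([rx,ry,.06],v=.15)
    print("touch",manip.movel([rx,ry,.008],v=.03,f_stop=4),*st())
    z=manip.read_state()["ee_pos"][2]+.002
    manip.movel([rx,ry,z],v=.03); manip.set_gripper(0,60); print("grip",*st())
    return rx,ry,z
E
python3 - <<'E'
from box import *
rx,ry,z=pick(.4626,-.293,-.07)
g=manip.read_state()["grip_width"]*85
if g>9:
    manip.movel([rx,ry,.13],v=.12); print(*st())
    manip.goto(cw(-.125,-.064,.13),O); print(*st())
    i=snap()
    for c in i: cv2.imwrite(f"pics/{c}10.png",i[c])
    f=lambda i,x,y:cv2.resize(i[y:y+130,x:x+130],None,fx=3,fy=3,interpolation=cv2.INTER_CUBIC)
    cv2.imwrite("pics/v9.png",np.hstack([f(i["scene"],200,120),f(i["top"],195,120)]))
open("zg","w").write(str(z))
E
```

```text
touch True [ 0.4277 -0.2905  0.0142] [-0.3  1.1  8. ] 32.3 45.4
grip [ 0.4277 -0.2905  0.0162] [ 0.6 -0.1  2.5] 13.0 46.0
[ 0.4273 -0.2902  0.1294] [ 0.1 -0.4 -1.9] 12.8 47.1
[0.4643 0.0233 0.1301] [ 0.4 -0.8 -1.8] 13.0 48.3
```

Run:
```python
from box import *
from fit import fit_box
i={c:cv2.imread(f"pics/{c}10.png") for c in C if c=="scene"}
z=float(open("zg").read()); b=cw(-.09,-.064,.014+.13-z)
print("expected",b,fit_box("plum",i,(*b,CY)))
```

```text
expected [0.49902964 0.02371636 0.1277818 ] (array([ 0.4974027 ,  0.02517872, -0.09347235]), np.float64(0.5174232269579382))
```

View pics/v9.png

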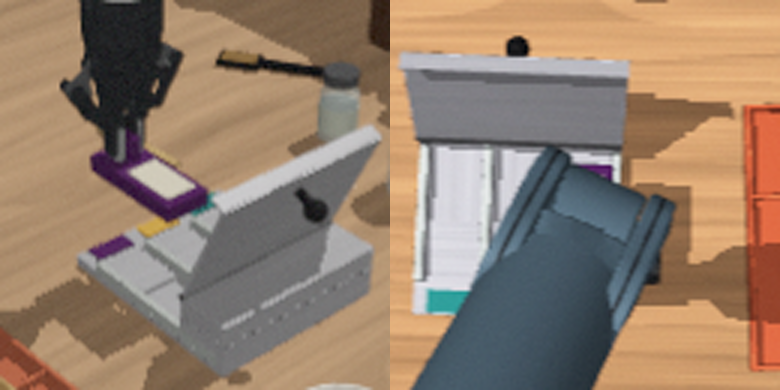

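Plum is held level by the rib with its nose pointing at the hood. Next I'll lower it onto the ledge, slide it in to the back stop and drop it.

```bash
cat >> box.py <<'E'
def insert(ly,z,x0=-.125,x1=-.036):
    manip.movel(cw(x0,ly,.06),ori=O,v=.12)
    t=manip.movel(cw(x0,ly,z+.004),v=.03,f_stop=3); print("ledge",t,*st())
    zl=manip.read_state()["ee_pos"][2]+.001
    zl=min(max(zl,z+.0075),z+.0095)
    manip.movel(cw(x0,ly,zl),v=.03)
    for x in np.linspace(x0,x1,4)[1:]:
        t=manip.movel(cw(x,ly,zl),v=.05,f_stop=8); print("slide",t,*st())
        if t: break
    p=manip.read_state()["ee_pos"]; r=R.from_euler("z",-CY).apply(p-np.r_[CAD,0]); print("rib in caddy",r.round(4))
    return r,zl
E
python3 - <<'E'
from box import *
insert(-.064,float(open("zg").read()))
E
```

```text
ledge True [0.464  0.0246 0.0231] [ 0.1 -0.6  6.1] 12.9 50.2
slide False [0.4934 0.0238 0.024 ] [ 0.1  0.5 -1.8] 12.8 51.2
slide False [0.5231 0.023  0.024 ] [-0.6  0.1 -1.2] 12.8 52.0
slide True [0.5444 0.0229 0.0236] [-0.2  0.2 -1.6] 12.5 52.4
rib in caddy [-0.0446 -0.0636  0.0236]
```

```bash
cat >> box.py <<'E'
def drop(rx,ly,zl,z):
    manip.movel(cw(rx-.002,ly,zl),v=.03)
    t=manip.movel(cw(rx-.002,ly,z-.001),v=.02,f_stop=4); print("drop",t,*st())
    manip.set_gripper(.3); print(*st())
    p=manip.read_state()["ee_pos"]; manip.movel(p+[0,0,.05],v=.08); p=manip.read_state()["ee_pos"]
    manip.movel([p[0]-.08,p[1],p[2]+.06],v=.15)
E
python3 - <<'E'
from box import *
from fit import fit_box
z=float(open("zg").read())
drop(-.0446,-.0636,.024,z)
manip.goto([.40,-.10,.22],down(0))
i=snap()
for c in i: cv2.imwrite(f"pics/{c}11.png",i[c])
b=cw(-.0105,-.063,.016); print("seat",b)
f=lambda i,x,y:cv2.resize(i[y:y+110,x:x+130],None,fx=3,fy=3,interpolation=cv2.INTER_CUBIC)
cv2.imwrite("pics/v10.png",np.hstack([f(i["scene"],215,140),f(i["top"],180,140)]))
E
```

```text
drop True [0.5426 0.0231 0.0182] [-2.1  0.9  6.9] 13.0 53.0
[0.5418 0.0232 0.0175] [-0.  -0.5 -0.2] 25.5 53.3
seat [0.57852811 0.02260155 0.016     ]
```

View pics/v10.png

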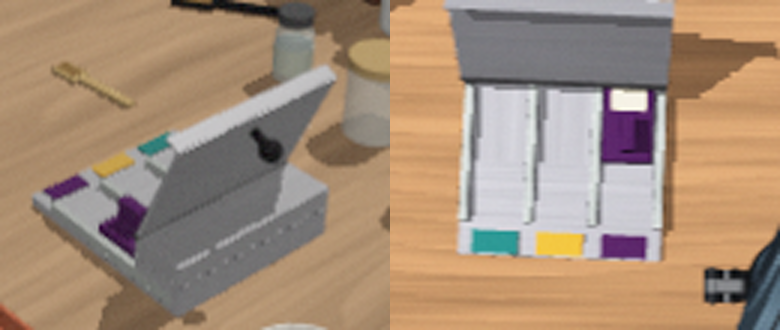

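Plum is home: it sits flat and square in its lane, and the drop height of 18.2 mm matches the pocket floor. Now mustard, with a fresh fit.

Run:
```python
from box import *
from fit import fit_box
i={c:cv2.imread(f"pics/{c}11.png") for c in C}
print("plum front mid proj",proj("top",cw(-.0705,-.063,.026)))
manip.goto(cw(-.13,.05,.2),O)
i=snap()
p,c=fit_box("mustard",i,(.4528,-.399,.014,-.15)); print(p.round(4),c)
d=np.hypot(p[0]-.4528,p[1]+.3986)
if d<.006 and c<.16: p=np.array([.4528,-.400,-.14])
print(p)
rx,ry,z=pick(*p)
print(manip.read_state()["grip_width"]*85)
if manip.read_state()["grip_width"]*85>9:
    manip.movel([rx,ry,.13],v=.12); print(*st())
    manip.goto(cw(-.125,-.001,.13),O); print(*st())
open("zg","w").write(str(z))
```

```text
plum front mid proj [[258.28090679 193.34177371]]
[ 0.4521 -0.3984 -0.1778] 0.12347728126555874
[ 0.4528 -0.4    -0.14  ]
touch True [ 0.4181 -0.3951  0.0142] [-0.9  1.3  7.1] 32.3 61.1
grip [ 0.4181 -0.3952  0.0162] [-0.2  0.1  0.9] 12.7 61.6
12.744251543925257
[ 0.4178 -0.3946  0.1293] [-0.2  0.4 -0.1] 13.0 62.7
[0.4661 0.0866 0.1301] [-0.8 -0.1 -0.8] 13.0 64.5
```

Run:
```python
from box import *
z=float(open("zg").read())
i=manip.read_camera("scene"); m=manip.masks_of("mustard_center","scene"); print([(np.round(d["rect"]),round(d["confidence"],2)) for d in m], "exp",proj("scene",cw(-.09,-.001,.13)))
r,zl=insert(-.001,z)
if -.050<r[0]<-.040:
    drop(r[0],r[1],zl,z)
    manip.goto([.40,-.10,.22],down(0))
    i=snap()
    for c in i: cv2.imwrite(f"pics/{c}12.png",i[c])
    print("front mid proj",proj("top",cw(-.0705,0,.026)))
    t=i["top"]; h=cv2.cvtColor(t,cv2.COLOR_BGR2HSV)
    from fit import HSV
    for col,(a,b) in(("mustard",(222,250)),("plum",(246,275))):
        k=cv2.inRange(h,*HSV[col]); k[:160]=0;k[212:]=0;k[:,:a]=0;k[:,b:]=0
        ys,xs=np.nonzero(k); print(col,len(xs),"cols",xs.min(),xs.max(),"rows",ys.min(),ys.max(),cv2.minAreaRect(np.c_[xs,ys].astype(np.float32)))
```

```text
[(array([267., 172.,  39.,  29.]), 0.82), (array([ 91., 226.,  27.,  30.]), 0.61)] exp [[265.09194074 171.02016465]]
ledge True [0.4656 0.0875 0.0232] [0.2 0.  5.8] 12.8 66.5
slide False [0.4951 0.0867 0.0241] [-0.4 -0.3 -0.8] 12.8 67.4
slide False [0.5248 0.086  0.0241] [-0.9 -0.5 -0.9] 13.0 68.2
slide True [0.5461 0.0856 0.0235] [-0.3  0.9 -1.3] 13.2 68.7
rib in caddy [-0.0446 -0.0009  0.0235]
drop True [0.5443 0.0857 0.0182] [-1.  -0.3  6. ] 13.0 69.3
[0.5435 0.0858 0.0176] [ 0.8 -0.3  0.6] 25.2 69.6
front mid proj [[236.63228815 192.50005774]]
mustard 323 cols 229 246 rows 168 192 ((237.17230224609375, 180.39845275878906), (16.91835594177246, 24.073989868164062), 3.1798300743103027)
plum 312 cols 250 267 rows 169 193 ((258.83392333984375, 181.31884765625), (16.723331451416016, 24.02078628540039), 2.4895527362823486)
```

Both boxes are square in their pockets and at the same depth. The teal box is absent. I'll shut the flap by pushing its back face with closed fingers, off to the side of the knob.

```bash
cat > shut.py <<'E'
from box import *
manip.set_gripper(0,20)
Y=.06; TIP=.004  # tip height minus ee height
manip.goto(cw(-.10,Y,.27),O); manip.movel(cw(.13,Y,.27),v=.2); manip.movel(cw(.13,Y,.156),v=.2)
print(*st())
def P(th):
    r=.110
    if th>np.pi/2: # plate edge meets the finger's front side
        return cw(-.135*np.cos(th)+.004*np.sin(th)+.011,Y,.156)
    c=np.array([-r*np.cos(th)+.004*np.sin(th)+.011, .058+r*np.sin(th)+.004*np.cos(th)])
    return cw(c[0],Y,c[1]-TIP)
for th in(1.9,1.6,1.4,1.2,1.0,.8,.6,.45,.3,.15,.05,-.05):
    t=manip.movel(P(th),v=.07,f_stop=15); print(th,t,*st())
    if t: break
E
python3 shut.py
```

```text
[0.723  0.1418 0.1575] [0.7 0.3 1.1] -0.2 75.6
1.9 False [0.6514 0.1438 0.1563] [4.8 0.9 2.1] -0.1 76.7
1.6 False [0.6105 0.1449 0.1554] [ 0.2 -0.   0.4] 0.0 77.5
1.4 False [0.588  0.1457 0.1632] [-0.3  0.6 -1. ] -0.0 77.9
1.2 False [0.5667 0.1461 0.1578] [-0.7  0.4  0.1] 0.3 78.4
1.0 False [0.5469 0.1465 0.1486] [ 0.3 -0.6  0.7] 0.1 78.9
0.8 False [0.529  0.147  0.1354] [-0.  -0.3 -0.4] 0.3 79.3
0.6 False [0.5141 0.1473 0.119 ] [-0.1 -0.1  0.2] -0.1 79.8
0.45 False [0.5053 0.1475 0.1049] [ 0.3 -0.1  0.9] 0.2 80.2
0.3 False [0.4988 0.1476 0.0898] [ 0.4 -0.4 -0.8] -0.1 80.6
0.15 False [0.4946 0.1477 0.0739] [ 0.4 -0.8 -0.6] 0.1 81.0
0.05 False [0.4932 0.1478 0.063 ] [ 0.5 -0.3  0.4] 0.0 81.3
-0.05 True [0.4941 0.1481 0.0528] [-2.4  0.2 12.2] -0.0 81.5
```

Run:
```python
from box import *
manip.movel(cw(-.085,.06,.0525),v=.02,f_stop=10); print(*st())
p=manip.read_state()["ee_pos"]; manip.movel(p+[0,0,.15],v=.15)
manip.set_joints([-1.19,.536,-.004,1.538,.003,1.067,-.071])
i=snap()
for c in i: cv2.imwrite(f"pics/{c}13.png",i[c])
f=lambda i,x,y,w,h:cv2.resize(i[y:y+h,x:x+w],(395,300),interpolation=cv2.INTER_CUBIC)
a=np.hstack([f(i["scene"],215,150,130,99),f(i["top"],180,130,130,99)]); b=np.hstack([f(i["scene"],70,200,130,99),f(i["top"],305,145,130,99)])
cv2.imwrite("pics/v11.png",np.vstack([a,b]))
j=cv2.imread("pics/top0.png"); 
for n,w in(("caddy",(190,140,95,92)),("cups",(320,150,95,40))):
    x,y,W,H=w; d=cv2.absdiff(i["top"],j)[y:y+H,x:x+W].max(2); print(n,(d>50).sum())
```

```text
[0.4941 0.1481 0.0529] [-1.2  0.4  8.2] 0.4 81.8
caddy 593
cups 588
```

View pics/v11.png

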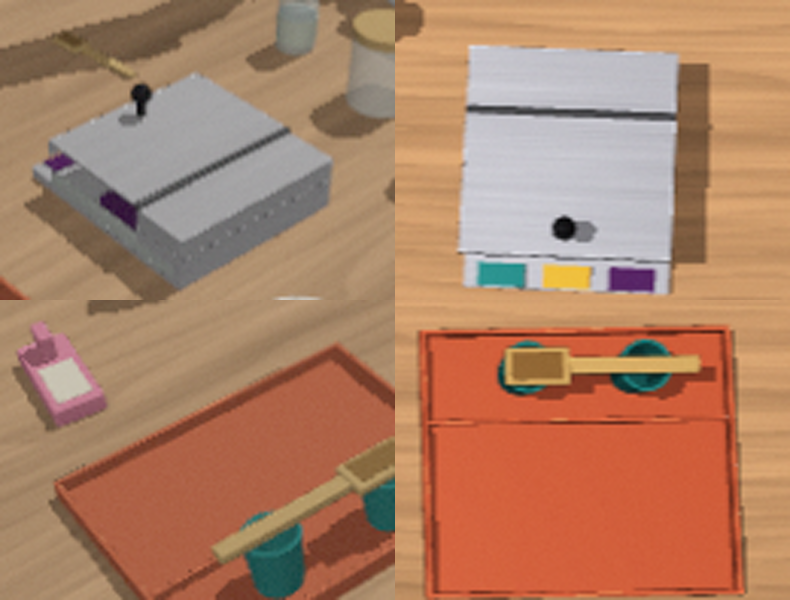

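The flap is level: the knob at scene pixel (261,181) and the front corner at (231,197) match the first picture. The tray is empty and the scoop still lies across the cups, so I'll hand in.

Run:
```python
from cell import manip
s=manip.read_state();print(s["time_s"],s["contact_force"]);manip.job_done()
```

```text
84.8167 [-0.38093583 -0.05525396 -0.77226536]
the job is handed in; nothing more can be done
```

I handed the job in at 84.8 s. The scoop lies level across the two egg cups, the plum and mustard boxes are home in their lanes, and the flap is shut. There was no teal box in the scene.

**Last checks**
- **Boxes:** each dropped behind the ledge to the pocket-floor height. In the top view both lay square and at the same depth.
- **Flap:** the knob and front corner came back within about a pixel of their starting positions. A light press on the plate stopped at the height the flap had when shut at the start.
- **Scoop and the rest:** the last picture shows the scoop still across both cups. I saw no other thing disturbed, but I made no numerical check of the canister, jar, mill or bowl.

**What failed or disagreed**
- **Tool tip height:** the fingertips stood about 9 mm behind the reported tool point, not 22 mm ahead of it as the text says. The first scoop grasp closed on nothing because of this; after that I set heights by contact.
- **Opening the flap:** the knob slipped out of the jaws at about 1.2 rad. The first push then stopped when the knuckles caught the flap's edge; a second push from higher up opened it fully.
- **Mustard box:** it was knocked about 3 cm aside during the run, so I measured it again before picking it up.
- **Measured heights:** triangulated heights read 2 to 5 mm low against the text (caddy, tray, scoop).

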